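Set the cut-off plate of a rubbing dust-extractor fan

TASK

The wheel of this opened dust-extractor fan rubs its cut-off plate at one high place on its rim: push the wheel round by its vanes until you feel that place drag, stop with it bearing on the plate and take your hand off the wheel. With the wheel left there, back the plate off with the eccentric bolt (counter-clockwise seen from above) until the 10 mm setting block, the thinnest in the rack, just goes in between the plate and the high place with at most 3 mm to spare. Lower the block in, do not drop it, and leave it standing there upright on the housing floor; leave the other blocks, the tin and the screwdriver alone.

Things in the scene. Friction and masses are not known exactly. Their poses are not given: they have to be found in the camera images.
- fan: Grey fan housing on its motor, open on top. Origin on the bench under the wheel axis, z up. In its axes the cut-off plate and bolt are on the -y side, the outlet points to +x. Housing floor 80 mm above the bench; spiral wall 138 to 174 mm from the axis, top 131 mm above the bench. The adjuster's steel bridge spans x -40 to 40, y -168 to -248, top 135 mm above the bench.
- wheel: Aluminium fan wheel turning both ways about the fan's vertical axis. Origin on the axis at the underside of its back disc, 88 mm above the bench. Disc 224 mm across, 10 mm thick; hub 48 mm across, nut top 51 mm above the origin; six straight vanes along its x axis and every 60 degrees, 3.5 mm thick, 22 to 106 mm from the axis, top 44 mm above the origin.
- axle (a point): Point on the wheel axis at the height of the vane tops. The wheel stays where left; a vane pushed 75 mm from the axis needs about 1.6 N. One smooth high place on the rim, 3 mm proud, some 55 mm long, lies anywhere relative to the vanes. Passing the plate's middle it rubs (14 to 20 N on the plate at its top); within about 15 degrees of that the push rises by 5 to 15 N. It stays there when let go.
- cutoff: Steel cut-off plate and slide. Origin mid-width on the face towards the wheel, at housing-floor level; axes as the fan's: +y to the wheel axis, x along the face. 36 mm wide, 4 mm thick, upright 3 to 47 mm above the floor, then a lip flaring away up to 60 mm. Spring sheet: yields 1 mm for 10 N. The slide reaches 111 mm to -y, 55 to 66 mm above the floor. Face 113 mm from the axis at bolt 0.
- bolt (a joint): Turn of the eccentric bolt, rad, growing counter-clockwise seen from above. Starts at 0 to 0.05, limits -0.1 and 1.6, stiff (0.2 N m), stays where left. It moves the plate away from the wheel: clearance at the high place in mm = 11.2 x reading - 2, so -2 (rubbing) at 0, 10 at 1.07, 11.4 at 1.2, 13 at 1.34: 1 mm for every 5 degrees.
- bolt_head (a point): Middle of the top of the bolt's hexagon head, on its axis, 200 mm from the wheel axis, 171.5 mm above the bench. Head 24 mm across flats, 18 mm high. At bolt 0 one pair of flats faces the fan's +y and -y; flats turn with the bolt, pairs every 60 degrees. Under the head 8 mm of round collar, then the eccentric disc (22 mm radius) and the slide.
- rack: Wooden block rack 166 x 86 mm, origin at the centre of its underside. Blocks stand on its 8 mm floor in three places 48 mm apart along its x, between ledges 18 mm high. Two side walls along x, 50 mm high, inner faces at y -30 and 30, close in the blocks' ends: there a block can be taken only across its thickness.
- block10: Steel setting block 10 mm thick (its x), 56 mm long (its y), 45 mm high, about 0.2 kg, origin at the centre of its underside. Starts upright in any of the rack's places. In the gap its thickness lies between plate and wheel, below the plate's lip, so there it can be held only by its ends.
- block16: Setting block like block10 but 16 mm thick, in the rack; to be left alone.
- block22: Setting block like block10 but 22 mm thick, in the rack; to be left alone.
- tin: Plain steel tin 60 mm across, 75 mm high, on the bench, origin at the centre of its underside; to be left alone.
- driver: Screwdriver 190 mm long with a dark wooden handle, lying on the bench along its x; to be left alone.
Not all that is in view belongs to the job. Leave any turquoise look-alike of the block10 alone. Of the things that look like the rack, the larger one is meant.

How it is judged:
On the way:
1. the wheel stands with its high place bearing on the cut-off plate, the hand off the wheel and clear of it (130 mm from its axle) (contact force between wheel and cutoff above 3 N and contact force between the fingers and wheel below 0.1 N and angular speed of wheel below 0.05 rad/s and distance between the grasp point and axle above 0.13 m), for 0.4 s.
At the end, for the whole second after the job is handed in: The 10 mm block is let go, at rest and upright (0.2 rad) on the housing floor (4 mm) between cut-off plate and wheel, within 15 mm of the plate's middle along its face; the clearance at the wheel's high place is 9 to 13 mm (bolt reading 0.98 to 1.34; the sprung plate lets the block into 9) (z of block10 in the frame of cutoff between -0.003 and 0.004 m and y of block10 in the frame of cutoff between 0.002 and 0.011 m and x of block10 in the frame of cutoff between -0.015 and 0.015 m and angle between block10's own z axis and vertical below 0.2 rad and value of joint bolt between 0.98 and 1.34 rad and linear speed of block10 below 0.02 m/s); the robot touches nothing.
It fails at once if the block is dropped into the gap (linear speed of block10 above 0.5 m/s and horizontal distance between block10 and cutoff below 0.02 m and z of block10 in the frame of cutoff below 0.05 m).
It fails at once if another setting block is moved (distance of any of block16, block22 from where it was at the start of the episode above 0.025 m).
It fails at once if the tin or the screwdriver is moved (distance of any of tin, driver from where it was at the start of the episode above 0.04 m).
It also fails if it takes over 72 s, if anything falls off the work surface, if the arm or the gripper's body presses on something with over 40 N, if the wrist force passes 120 N, or if a joint passes its speed limit or range.

ROBOT

A 6-joint arm with a two-finger parallel gripper is mounted at the origin on the work surface. World frame = base frame: x ahead of the robot, y to its left, z up, the work surface at z = 0. Lengths are in m, angles in rad, forces in N, time in s.
With the tool pointing down it reaches from about 0.3 to 0.775 m from the base axis. Payload 14.6 kg.
Tool frame: the origin (TCP) lies on the centre line of the jaws, within the pads' length; the fingertips stand 11 mm ahead of it and the grasp point (between the pads) lies 8 mm behind it; y points along the fingers, x is the direction in which the jaws open and shut, and the axes are right-handed (so a half turn about y gives the same grasp; the last joint's range is limited). The gripper opens to 94 mm and grips with 3 to 60 N. Pads are 16 mm wide; open, the fingers measure 119 mm over their backs; the gripper's body (75 mm by 177 mm) begins 78 mm behind the grasp point.
Start: joints at [-1.184, 0.3, 1.521, -0, 1.321, -0.067], TCP at [0.241, -0.494, 0.187] pointing down, gripper open.
Joint ranges: [-3.03, 3.03], [-0.79, 2.21], [0.23, 2.52], [-1.04, 4.18], [0, 3.07], [-2.55, 2.55]. Speed limits (rad/s): [2.22, 2.22, 2.57, 3.14, 3.14, 3.14].

INTERFACE

Orientations are given as [roll, pitch, yaw] about the fixed x, y, z axes, in that order (R = Rz(yaw) Ry(pitch) Rx(roll)).
In Python, from station import ctrl, imaging gives the robot as it stands. The module is installed in compiled form; this text tells all that it offers.
- The arm moves only by the tool apply_moves, never from a script. Its argument "deltas" is a list of rows, each an object with "dp": the shift along the tool's x, y, z in m, a list of three; "roll": the turn about the tool's y in rad; "grip": the closure, from -1 (fully open) to 1 (shut). In form: [{"dp": [tx, ty, tz], "roll": roll, "grip": grip}, ...]. A call has 1 to 10 rows; each row shifts and turns the commanded pose from where the row before left it, along the tool's axes as they then stand; what a row does not reach is not made up. A row lasts 1/8 s, in which the tool goes at most 62.5 mm and 10.7 degrees, less where a joint would pass 70% of its speed; a pose out of reach is approached as far as the arm can. A call with a gripper value outside its range is refused whole. The fingers move at their own pace and stop on an object; "newtons" is the grip in N (left out, the last holds). Time passes only in rows, so rows that do not move let the fingers close. It gives the time, the measured TCP pose, the force and the opening at its end, in the units of the state.
- ctrl.get_obs(): the state, without advancing time (a new reading comes with each control period).
- imaging.camera(name): name is "scene" or "top" or "wrist"; returns the picture (400x640x3 uint8, blue, green, red); there is no depth.
- imaging.camera_info(name): a dict with "K" (3x3 intrinsics, pixels), "world_from_camera" (4x4, takes a point from camera to world coordinates). Camera axes: x right, y down, z forward; pixel columns grow to the right and rows downward; lengths in m; the calibration is good to about 2 mm. A picture is of the moment at which its call begins: read the wrist's pose just before it. camera_info takes no time and is no camera call; for the wrist camera it gives the pose at the moment of the call.
- ctrl.hand_in(): hands the job in, once; it reports no verdict.
The state is a dict: "time_s": time; "qpos": joint angles; "joint_vel": joint speeds; "tau": joint torques, N m; "ee_pos": TCP position; "eef_rot": TCP orientation; "force": force on the tool from outside, world axes, zero at the start; "moment": the same for the moment, N m; "grip_width": finger opening in m.
Only numpy, scipy, OpenCV 4.12 (cv2) and the standard library are available. Lean on these libraries where they do the work, as an engineer would, in place of code of your own. Each camera call takes 0.05 s, during which the arm holds its last target. There are 200 camera calls.

## Working session

There is one attempt and no reset: what is moved stays moved. The work goes in short steps, Python scripts to look and compute and a tool call to move; the robot and the scene stay as the last step left them, time stands still between calls to the robot, and variables do not carry over. Pictures are saved under pics/ and viewed, about 8 in all and at most 12, crops included, and the job is handed in when it is done.

Besides the shell and the picture viewer there is one more tool, called after ">>>" in YAML: its name, and indented under it one key for each argument. apply_moves: Moves the arm, as the interface text tells. Its arguments: {"type":"object","properties":{"deltas":{"type":"array"},"newtons":{"type":"number"}},"required":["deltas"]}

```bash
mkdir -p pics; ls
cat > h.py <<'E'
import numpy as np, cv2
from station import ctrl, imaging
from scipy.spatial.transform import Rotation as Rn
np.set_printoptions(precision=4,suppress=True)
def ray(ci,u,v,z):
    K=np.array(ci["K"]);T=np.array(ci["world_from_camera"])
    d=T[:3,:3]@np.linalg.solve(K,[u,v,1.0]);o=T[:3,3]
    return o+d*(z-o[2])/d[2]
def proj(ci,p):
    K=np.array(ci["K"]);T=np.array(ci["world_from_camera"])
    c=T[:3,:3].T@(np.asarray(p)-T[:3,3]);q=K@c;return q[:2]/q[2]
E
python3 - <<'E'
from h import *
print(ctrl.get_obs())
for n in("scene","top"):
    im=imaging.camera(n);cv2.imwrite(f"pics/{n}0.png",im);ci=imaging.camera_info(n);print(n,ci)
E
```

```text
pics
{'time_s': 0.0, 'qpos': array([-1.1836,  0.3005,  1.5216, -0.    ,  1.3207, -0.0666]), 'joint_vel': array([ 0.0003,  0.0005, -0.0009, -0.0001, -0.0002, -0.002 ]), 'tau': array([ -0.0003, -53.1805, -35.2738,   0.0708,   0.0244,  -0.0001]), 'ee_pos': array([ 0.241 , -0.4941,  0.1869]), 'eef_rot': array([-1.5708,  0.0011, -1.117 ]), 'force': array([ 0.1548, -0.779 , -0.2048]), 'moment': array([-0.059 , -0.0255, -0.0227]), 'grip_width': 0.09401405666765163}
scene {'K': array([[481.6864,   0.    , 323.5152],
       [  0.    , 481.6864, 195.4195],
       [  0.    ,   0.    ,   1.    ]]), 'world_from_camera': array([[-0.5847,  0.4578, -0.6697,  1.4368],
       [ 0.8111,  0.3146, -0.493 ,  0.759 ],
       [-0.015 , -0.8315, -0.5553,  0.8986],
       [ 0.    ,  0.    ,  0.    ,  1.    ]])}
top {'K': array([[361.38  ,   0.    , 321.6675],
       [  0.    , 361.38  , 191.3291],
       [  0.    ,   0.    ,   1.    ]]), 'world_from_camera': array([[ 0.0271, -0.9982,  0.0531,  0.4738],
       [-0.9996, -0.027 ,  0.0019,  0.0717],
       [-0.0004, -0.0532, -0.9986,  1.2772],
       [ 0.    ,  0.    ,  0.    ,  1.    ]])}
```

View pics/top0.png

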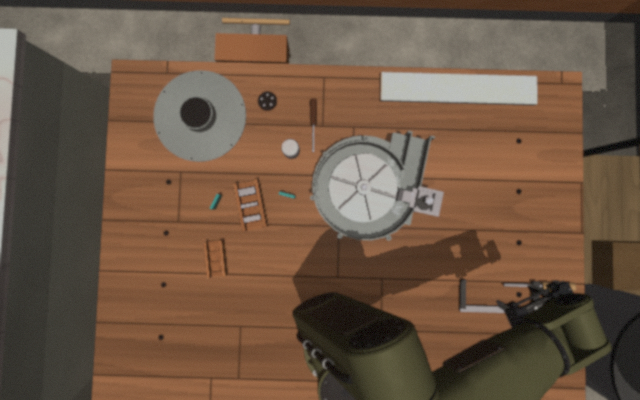

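View pics/scene0.png

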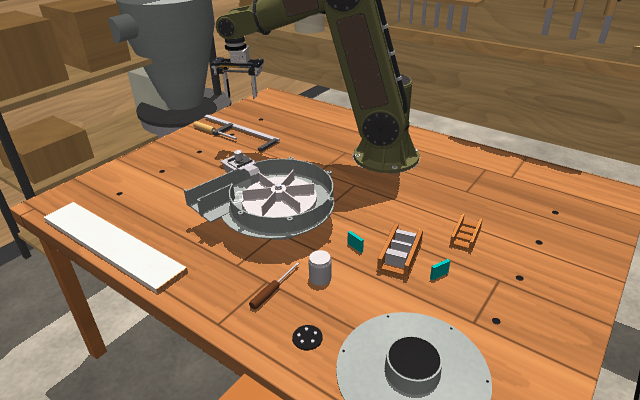

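Top view shows: fan hub at about (363,187), bolt at (430,201), the larger rack at (251,205) with three grey blocks, a smaller empty rack at (216,258), turquoise look-alikes at (215,201) and (287,195), the tin at (290,148) and the driver at (313,125). I'll enlarge the fan and the rack.

Run:
```python
from h import *
im=cv2.imread("pics/top0.png")
a=cv2.resize(im[125:250,300:450],None,fx=4,fy=4,interpolation=cv2.INTER_CUBIC)
b=cv2.resize(im[170:240,225:275],None,fx=4,fy=4,interpolation=cv2.INTER_CUBIC)
c=np.zeros((500,800,3),np.uint8);c[:,:600]=a;c[:280,600:800]=b
cv2.imwrite("pics/crop1.png",c)
ci=imaging.camera_info("top")
print("hub",ray(ci,363,187,.139),"bolt",ray(ci,430,201,.1715),"rack",ray(ci,251,205,.05))
for p in((247,192),(249,205),(251,218)):print(ray(ci,*p,.053))
```

```text
hub [ 0.5516 -0.0562  0.139 ] bolt [ 0.512  -0.2584  0.1715] rack [0.4862 0.3125 0.05  ]
[0.5298 0.3271 0.053 ]
[0.4859 0.3187 0.053 ]
[0.4423 0.3102 0.053 ]
```

View pics/crop1.png

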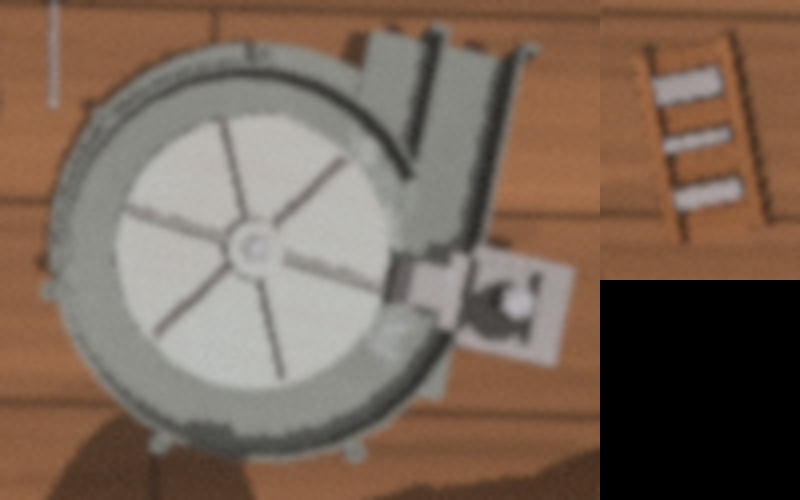

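The crop shows the hub at (364,187) and the bolt head at (429,200.5), so the fan yaw is about -11°. In the rack the middle block (249.5,205) is clearly the thinnest and grey, so it is block10 (the turquoise ones at (215,201) and (287,195) are the look-alikes). I'll go above the fan for a closer look.

>>> apply_moves:
  deltas:
    - {"dp":[0,-0.06,0],"roll":0,"grip":1}
    - {"dp":[0,-0.06,0],"roll":0,"grip":1}
    - {"dp":[0,-0.06,0],"roll":0,"grip":1}
    - {"dp":[-0.026,-0.005,0.047],"roll":0,"grip":1}
    - {"dp":[-0.026,-0.005,0.047],"roll":0,"grip":1}
    - {"dp":[-0.026,-0.005,0.047],"roll":0,"grip":1}
    - {"dp":[-0.026,-0.005,0.047],"roll":0,"grip":1}
    - {"dp":[-0.026,-0.005,0.047],"roll":0,"grip":1}
    - {"dp":[-0.026,0,0.047],"roll":0,"grip":1}
    - {"dp":[-0.026,0,0.047],"roll":0,"grip":1}
  newtons: 30

```text
time_s: 1.35
ee_pos: [0.4577, -0.1849, 0.3923]
eef_rot: [-1.571, 0.0, -1.117]
force: [0.5, -0.4, 0.8]
grip_width: 0.0006
```

Run:
```python
from h import *
o=ctrl.get_obs();ci=imaging.camera_info("wrist");cv2.imwrite("pics/w1.png",imaging.camera("wrist"))
print(o["time_s"],o["ee_pos"],o["eef_rot"],o["grip_width"],o["force"]);T=ci["world_from_camera"];print(ci["K"],T)
print("hub",proj(ci,[.55,-.056,.139]),"bolt",proj(ci,[.512,-.258,.1715]))
print("cam in tool",Rn.from_euler("xyz",o["eef_rot"]).as_matrix().T@(T[:3,3]-o["ee_pos"]))
```

```text
1.35 [ 0.4577 -0.1849  0.3923] [-1.571   0.0002 -1.117 ] 0.0005707204235573054 [ 0.5428 -0.3751  0.778 ]
[[305.6653   0.     318.6543]
 [  0.     305.6653 195.2608]
 [  0.       0.       1.    ]] [[ 0.4379 -0.8623 -0.2544  0.5317]
 [-0.899  -0.4202 -0.1233 -0.1489]
 [-0.0005  0.2827 -0.9592  0.5892]
 [ 0.      0.      0.      1.    ]]
hub [263.2962  61.3552] bolt [384.0553 154.9483]
cam in tool [ 0.0001 -0.1969  0.0822]
```

View pics/w1.png

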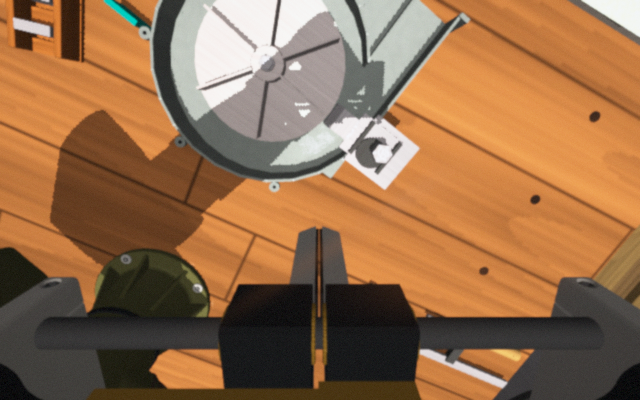

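The wrist view shows the hub at (267,63) and the bolt head at (382,152). I'll get closer to examine the rim and the head.

>>> apply_moves:
  deltas:
    - {"dp":[-0.023,0.03,0.025],"roll":0,"grip":1}
    - {"dp":[-0.023,0.03,0.025],"roll":0,"grip":1}
    - {"dp":[-0.023,0.03,0.025],"roll":0,"grip":1}
    - {"dp":[0,0,0],"roll":0,"grip":1}
    - {"dp":[0,0,0],"roll":0,"grip":1}

```text
time_s: 2.02
ee_pos: [0.4942, -0.0922, 0.3032]
eef_rot: [-1.57, -0.001, -1.117]
force: [-0.1, -0.1, -0.0]
grip_width: 0.0005
```

Run:
```python
from h import *
import json
o=ctrl.get_obs();ci=imaging.camera_info("wrist");im=imaging.camera("wrist");cv2.imwrite("pics/w2.png",im)
json.dump({k:np.array(v).tolist() for k,v in ci.items() if k in("K","world_from_camera")},open("w2.json","w"))
print(o["time_s"],o["ee_pos"],o["eef_rot"])
cv2.imwrite("pics/w2c.png",cv2.resize(im[10:260,150:550],None,fx=2,fy=2,interpolation=cv2.INTER_CUBIC))
```

```text
2.025 [ 0.4942 -0.0922  0.3032] [-1.5703 -0.0007 -1.1169]
```

View pics/w2c.png

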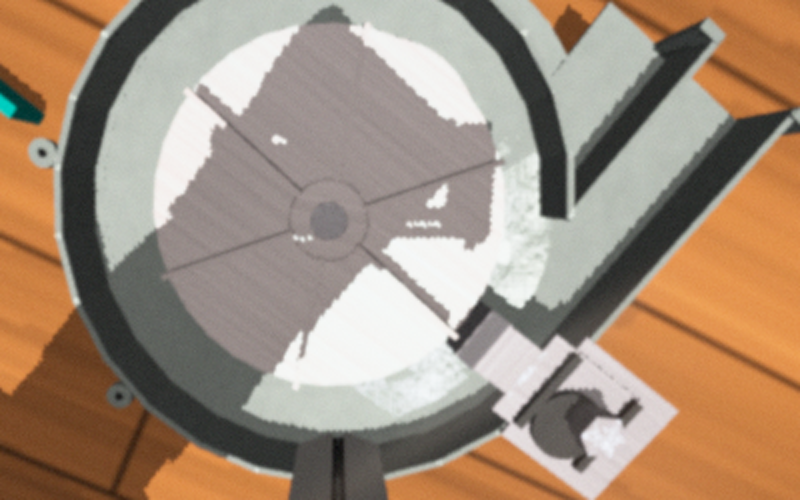

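The crop shows the nut at image (314,120), the vanes, the plate lip and the bolt head near (451,227). Next, a polar unwrapping of the rim to look for the high place.

```bash
cat >> h.py <<'E'
import json
def polar(im,ci,c,z,rmin,rmax,nr,na):
    K=np.array(ci["K"]);T=np.array(ci["world_from_camera"])
    a=np.arange(na)*2*np.pi/na;r=np.linspace(rmin,rmax,nr);A,R=np.meshgrid(a,r,indexing="ij")
    P=np.stack([c[0]+R*np.cos(A),c[1]+R*np.sin(A),np.full_like(A,z)],-1)
    q=((P-T[:3,3])@T[:3,:3])@K.T;uv=(q[...,:2]/q[...,2:]).astype(np.float32)
    return cv2.remap(im,uv[...,0],uv[...,1],cv2.INTER_CUBIC),r
E
python3 - <<'E'
from h import *
ci=json.load(open("w2.json"));im=cv2.imread("pics/w2.png")
h=ray(ci,314.5,120,.139);b=ray(ci,451,227,.1715);print("hub",h,"bolt",b,np.linalg.norm((b-h)[:2]),"psi",np.degrees(np.arctan2((b-h)[0],-(b-h)[1])))
from scipy.optimize import least_squares
s=cv2.GaussianBlur(im,(3,3),0).astype(float)
def prof(c):
    p,r=polar(s.astype(np.float32),ci,c,.098,.100,.126,53,180)
    f=p[...,2]-p[...,1]; g=f[:,:-4]-f[:,4:]
    k=g.argmax(1);return r[k+2],g.max(1)
c=h[:2].copy()
for _ in range(5):
    R,w=prof(c);a=np.arange(180)*np.pi/90
    A=np.stack([np.ones(180),np.cos(a),np.sin(a)],1)
    ok=(w>6)&(abs(R-np.median(R))<.006)
    from scipy.optimize import least_squares
    x=least_squares(lambda x:(A@x-R)[ok],[.112,0,0],loss="soft_l1",f_scale=.0005).x;c=c+x[1:]
print(c,x[0],ok.sum())
R,w=prof(c)
for i in range(0,180,2):print(i*2,round(R[i]*1e3,1),round(w[i]),end=" | ")
E
```

```text
hub [ 0.5515 -0.059   0.139 ] bolt [ 0.5138 -0.2528  0.1715] 0.19748125938213626 psi -11.002601235754607
[ 0.5508 -0.0585] 0.1119665650349331 72
0 113.5 6 | 4 112.0 6 | 8 111.5 4 | 12 101.5 7 | 16 111.5 6 | 20 111.5 8 | 24 112.0 8 | 28 111.5 12 | 32 111.5 10 | 36 108.5 7 | 40 102.5 7 | 44 112.5 4 | 48 111.5 3 | 52 112.0 5 | 56 112.5 6 | 60 112.0 4 | 64 112.0 5 | 68 112.0 6 | 72 111.5 9 | 76 116.0 5 | 80 112.5 5 | 84 111.0 4 | 88 112.0 7 | 92 112.0 5 | 96 112.0 7 | 100 112.5 7 | 104 111.5 6 | 108 112.0 6 | 112 113.0 6 | 116 112.5 6 | 120 112.0 9 | 124 112.0 9 | 128 111.5 8 | 132 111.5 7 | 136 113.0 5 | 140 111.5 7 | 144 112.0 7 | 148 113.0 7 | 152 111.0 6 | 156 112.5 8 | 160 112.5 8 | 164 111.0 8 | 168 112.0 7 | 172 112.5 7 | 176 111.5 8 | 180 112.0 7 | 184 111.5 7 | 188 111.5 4 | 192 112.5 2 | 196 112.5 2 | 200 111.5 4 | 204 113.5 3 | 208 112.0 3 | 212 114.0 3 | 216 118.5 2 | 220 106.5 2 | 224 120.5 2 | 228 111.5 2 | 232 110.0 2 | 236 113.0 2 | 240 111.5 2 | 244 111.5 2 | 248 112.5 2 | 252 115.0 3 | 256 103.0 4 | 260 113.5 3 | 264 112.0 3 | 268 122.5 2 | 272 114.0 3 | 276 112.0 4 | 280 113.0 4 | 284 111.0 2 | 288 101.0 5 | 292 104.5 3 | 296 102.5 6 | 300 102.5 8 | 304 103.5 6 | 308 105.5 5 | 312 112.0 5 | 316 110.0 8 | 320 111.5 8 | 324 111.5 9 | 328 112.5 7 | 332 111.0 6 | 336 112.0 3 | 340 113.0 7 | 344 115.0 5 | 348 115.5 5 | 352 115.0 4 | 356 114.5 6 |
```

The high place is found: the rim stands about 3 mm proud around world angle 340 to 2° (centre about 351°). The plate is at about 259°, so the wheel must go about 91° clockwise. Next I need the vane angles.

Run:
```python
from h import *
ci=json.load(open("w2.json"));im=cv2.imread("pics/w2.png");c=np.array([.5508,-.0585])
for u,v in((500,160),(460,335),(163,277),(187,90),(297,385)):
    p=ray(ci,150+u/2,10+v/2,.132);d=p[:2]-c;print(np.degrees(np.arctan2(d[1],d[0]))%360,np.linalg.norm(d))
p,r=polar(im.astype(np.float32),ci,c,.098,.1,.126,53,360)
f=cv2.GaussianBlur(p[...,2]-p[...,1],(1,7),0);g=f[:,:-4]-f[:,4:];k=g.argmax(1)
for i in list(range(332,360,2))+list(range(0,10,2)):print(i,round(r[k[i]+2]*1e3,1),end=" ")
o=ctrl.get_obs();print(o["qpos"])
```

```text
314.7222873224736 0.10372301215075021
255.6669161787251 0.106489238989646
134.46670318156458 0.10460161698470209
73.94664408855132 0.10451471413927486
194.80841650829404 0.10322111043092286
332 112.0 334 112.0 336 112.5 338 113.0 340 113.5 342 114.0 344 114.5 346 114.5 348 115.0 350 115.5 352 115.0 354 115.0 356 115.0 358 114.0 0 113.5 2 113.0 4 112.5 6 112.0 8 112.5 [-0.2577  0.1288  1.4619 -0.0001  1.5495  0.8599]
```

>>> apply_moves:
  deltas:
    - {"dp":[0,0,0],"roll":-0.169,"grip":0.3}
    - {"dp":[0,0,0],"roll":-0.169,"grip":0.3}
    - {"dp":[0,0,0],"roll":-0.169,"grip":0.3}
    - {"dp":[0,0,0],"roll":-0.169,"grip":0.3}
    - {"dp":[0,0,0],"roll":-0.169,"grip":0.3}
    - {"dp":[0.015,0.02,0.041],"roll":0,"grip":0.3}
    - {"dp":[0.015,0.02,0.041],"roll":0,"grip":0.3}
    - {"dp":[0.015,0.02,0.041],"roll":0,"grip":0.3}
    - {"dp":[0,0.045,0],"roll":0,"grip":0.3}
    - {"dp":[0,0.045,0],"roll":0,"grip":0.3}

```text
time_s: 3.32
ee_pos: [0.5712, 0.0141, 0.152]
eef_rot: [-1.57, -0.002, -0.272]
force: [-0.1, -0.7, -0.7]
grip_width: 0.0327
```

>>> apply_moves:
  deltas:
    - {"dp":[0,0,0],"roll":0,"grip":0.3}

```text
time_s: 3.45
ee_pos: [0.5696, 0.0139, 0.1507]
eef_rot: [-1.572, 0.004, -0.273]
force: [0.2, 0.6, 0.4]
grip_width: 0.0329
```

>>> apply_moves:
  deltas:
    - {"dp":[0,0.034,0],"roll":0,"grip":0.3}
    - {"dp":[0.0075,0,-0.0004],"roll":0.1,"grip":0.3}
    - {"dp":[0.0075,0,-0.0004],"roll":0.1,"grip":0.3}
    - {"dp":[0.0075,0,-0.0004],"roll":0.1,"grip":0.3}
    - {"dp":[0.0075,0,-0.0004],"roll":0.1,"grip":0.3}
    - {"dp":[0.0075,0,-0.0004],"roll":0.1,"grip":0.3}
    - {"dp":[0.0075,0,-0.0004],"roll":0.1,"grip":0.3}
    - {"dp":[0.0075,0,-0.0004],"roll":0.1,"grip":0.3}
    - {"dp":[0.0075,0,-0.0004],"roll":0.1,"grip":0.3}
    - {"dp":[0.0075,0,-0.0004],"roll":0.1,"grip":0.3}

```text
time_s: 4.7
ee_pos: [0.6208, -0.0298, 0.1218]
eef_rot: [-1.568, -0.002, -1.176]
force: [-0.0, 0.5, -0.4]
grip_width: 0.0332
```

Run:
```python
from h import *
o=ctrl.get_obs();d=o["ee_pos"][:2]-[.5508,-.0585];print(np.degrees(np.arctan2(d[1],d[0])),np.linalg.norm(d),o["ee_pos"][2],np.degrees(o["eef_rot"][2])+90,o["force"])
```

```text
22.31158912644277 0.07571755408848947 0.12180040782058008 22.609436037354868 [-0.0068  0.5367 -0.3761]
```

>>> apply_moves:
  deltas:
    - {"dp":[0.0075,0.002,-0.0004],"roll":0.1,"grip":0.3}
    - {"dp":[0.0075,0.002,-0.0004],"roll":0.1,"grip":0.3}
    - {"dp":[0.0075,0,-0.0004],"roll":0.1,"grip":0.3}
    - {"dp":[0.0075,0,-0.0004],"roll":0.1,"grip":0.3}
    - {"dp":[0.0075,0,-0.0004],"roll":0.1,"grip":0.3}
    - {"dp":[0.0075,0,-0.0004],"roll":0.1,"grip":0.3}

```text
time_s: 5.45
ee_pos: [0.6249, -0.0741, 0.1178]
eef_rot: [-1.567, 0.0, -1.776]
force: [0.3, 0.2, 0.2]
grip_width: 0.0328
```

>>> apply_moves:
  deltas:
    - {"dp":[0.0045,0,-0.0001],"roll":0.06,"grip":0.3}
    - {"dp":[0.0045,0,-0.0001],"roll":0.06,"grip":0.3}

```text
time_s: 5.7
ee_pos: [0.6226, -0.0828, 0.1178]
eef_rot: [-1.567, 0.0, -1.895]
force: [-0.5, -1.0, 0.3]
grip_width: 0.0331
```

>>> apply_moves:
  deltas:
    - {"dp":[0.0045,0,-0.0001],"roll":0.06,"grip":0.3}

```text
time_s: 5.82
ee_pos: [0.6211, -0.087, 0.1179]
eef_rot: [-1.567, 0.001, -1.955]
force: [-1.2, -0.1, 1.0]
grip_width: 0.0328
```

Run:
```python
from h import *
print(ctrl.get_obs()["force"]);im=imaging.camera("wrist");im2=imaging.camera("top");cv2.imwrite("pics/w3.png",im)
c=np.zeros((400,800,3),np.uint8);c[:,:400]=im[:,120:520];c[:,400:]=cv2.resize(im2[137:237,313:413],None,fx=4,fy=4,interpolation=cv2.INTER_CUBIC)
cv2.imwrite("pics/c3.png",c)
```

```text
[-1.2228 -0.0816  0.9998]
```

View pics/c3.png

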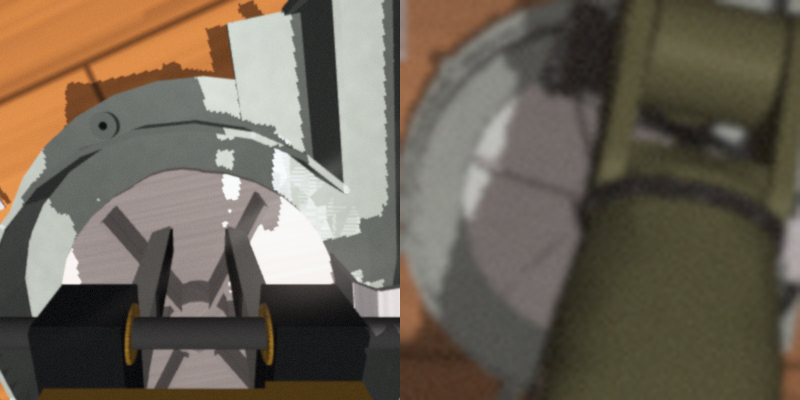

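Run:
```python
from h import *
ci=imaging.camera_info("wrist");c=np.array([.5508,-.0585]);print(proj(ci,[*c,.139]))
for u,v in((228,216),(379,198)):
    p=ray(ci,u,v,.132);d=p[:2]-c;print(p,np.degrees(np.arctan2(d[1],d[0])),np.linalg.norm(d))
im=cv2.imread("pics/w3.png")
p,r=polar(im.astype(np.float32),ci,c,.098,.1,.126,53,360)
f=cv2.GaussianBlur(p[...,2]-p[...,1],(1,7),0);g=f[:,:-4]-f[:,4:];k=g.argmax(1)
for i in list(range(290,360,4))+list(range(0,70,4)):print(i,round(r[k[i]+2]*1e3,1),round(float(g[i].max())),end=" | ")
```

```text
[318.1054 342.0201]
[ 0.6561 -0.0394  0.132 ] 10.282990479347976 0.10706324477333719
[ 0.6316 -0.1321  0.132 ] -42.34516182097103 0.1092902743355595
290 111.5 5 | 294 112.0 4 | 298 112.5 5 | 302 101.5 5 | 306 112.5 11 | 310 112.5 13 | 314 112.5 13 | 318 113.5 11 | 322 114.0 7 | 326 114.0 8 | 330 114.0 10 | 334 113.5 9 | 338 114.5 10 | 342 115.0 10 | 346 116.0 12 | 350 116.0 12 | 354 115.5 13 | 358 115.0 12 | 0 114.0 11 | 4 112.5 12 | 8 112.5 13 | 12 112.5 14 | 16 112.0 13 | 20 112.0 14 | 24 112.0 13 | 28 111.5 14 | 32 111.5 15 | 36 111.5 15 | 40 111.5 15 | 44 112.0 12 | 48 112.0 11 | 52 112.0 10 | 56 112.0 11 | 60 113.0 2 | 64 120.5 3 | 68 125.0 3 |
```

Run:
```python
from h import *
ci=imaging.camera_info("wrist");im=cv2.imread("pics/w3.png");c=np.array([.5508,-.0585]);o=ctrl.get_obs()
M=Rn.from_euler("xyz",o["eef_rot"]).as_matrix()
for x in(-.029,-.0165,.0165,.029):print(x,proj(ci,o["ee_pos"]+M@[x,.011,0]),proj(ci,o["ee_pos"]+M@[x,.011,.008]))
v=cv2.resize(im[150:330,200:460],None,fx=3,fy=3,interpolation=cv2.INTER_CUBIC)
for a in(14.7,-45.3,-11):
    for z,col in((.132,(0,0,255)),(.098,(255,0,0))):
        q=[tuple(((proj(ci,[c[0]+r*np.cos(np.radians(a)),c[1]+r*np.sin(np.radians(a)),z])-[200,150])*3).astype(int).tolist()) for r in(.08,.106)]
        cv2.line(v,q[0],q[1],col,1)
cv2.imwrite("pics/c4.png",v)
```

```text
-0.029 [278.5654 223.0405] [278.1485 212.6806]
-0.0165 [295.7288 223.0302] [295.4879 212.6703]
0.0165 [341.0385 223.0031] [341.2624 212.6432]
0.029 [358.2007 222.9929] [358.6006 212.6329]
```

View pics/c4.png

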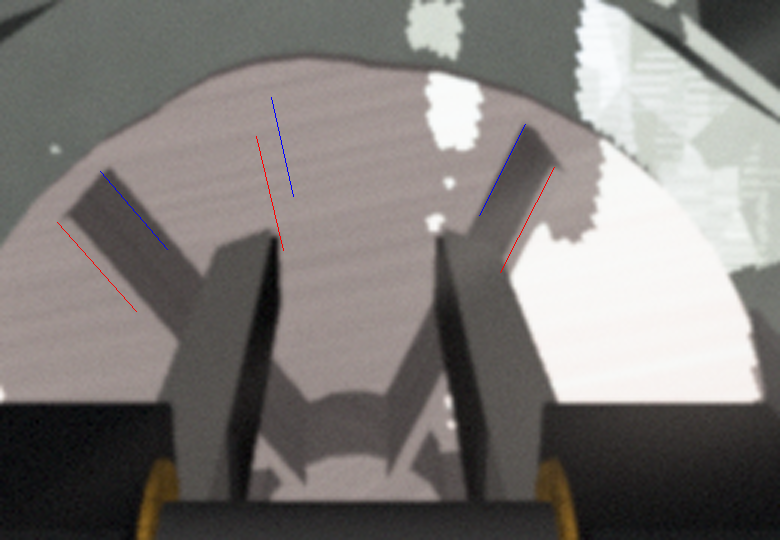

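The rim bulge is plainly visible at about (300,55), the vanes still stand near 13° and -46°, and the hand lies between them with no force. So the wheel hardly turned, and the tips may stand higher than I think. I'll probe downward gently, then push.

>>> apply_moves:
  deltas:
    - {"dp":[0,0.005,0],"roll":0,"grip":0.3}
    - {"dp":[0,0,0],"roll":0,"grip":0.3}

```text
time_s: 6.18
ee_pos: [0.62, -0.0858, 0.1096]
eef_rot: [-1.571, 0.0, -1.951]
force: [0.3, -0.4, -0.3]
grip_width: 0.033
```

>>> apply_moves:
  deltas:
    - {"dp":[0.0045,0,-0.0001],"roll":0.06,"grip":0.3}
    - {"dp":[0.0045,0,-0.0001],"roll":0.06,"grip":0.3}

```text
time_s: 6.42
ee_pos: [0.6164, -0.0937, 0.1097]
eef_rot: [-1.57, 0.001, -2.073]
force: [0.8, 1.8, -0.3]
grip_width: 0.0331
```

```bash
cat > look.py <<'E'
from h import *
import sys
c=np.array([.5508,-.0585])
o=ctrl.get_obs();ci=imaging.camera_info("wrist");im=imaging.camera("wrist");n=sys.argv[1];cv2.imwrite(f"pics/{n}.png",im)
json.dump({k:np.array(v).tolist() for k,v in ci.items() if k in("K","world_from_camera")},open(n+".json","w"))
p,r=polar(im.astype(np.float32),ci,c,.098,.1,.126,53,360)
f=cv2.GaussianBlur(p[...,2]-p[...,1],(1,7),0);g=f[:,:-4]-f[:,4:];k=g.argmax(1)
for i in range(0,360,4):
    if g[i].max()>3: print(i,round(r[k[i]+2]*1e3,1),end=" | ")
d=o["ee_pos"][:2]-c;print("\ntool ang",np.degrees(np.arctan2(d[1],d[0])),np.linalg.norm(d),o["ee_pos"],o["force"],o["time_s"])
E
python3 look.py w5
```

```text
0 112.5 | 4 112.5 | 8 112.5 | 12 112.0 | 16 112.0 | 20 112.0 | 24 112.0 | 28 112.0 | 32 112.0 | 36 112.0 | 40 112.5 | 44 112.5 | 48 112.5 | 56 118.0 | 60 115.5 | 64 106.5 | 68 125.0 | 72 124.5 | 80 101.0 | 108 124.0 | 112 119.0 | 116 114.0 | 120 109.0 | 124 104.5 | 128 101.5 | 172 101.0 | 176 102.5 | 180 106.0 | 184 110.0 | 188 116.5 | 192 123.0 | 236 115.5 | 244 117.5 | 248 113.0 | 252 111.0 | 256 111.5 | 260 111.5 | 264 112.0 | 268 112.0 | 272 112.5 | 276 112.0 | 280 112.0 | 284 111.5 | 288 111.5 | 292 112.0 | 296 112.5 | 300 112.5 | 304 113.0 | 308 112.5 | 312 113.0 | 316 113.0 | 320 114.0 | 324 114.0 | 328 113.5 | 332 113.5 | 336 115.0 | 340 116.0 | 344 116.0 | 348 116.0 | 352 115.5 | 356 114.5 | 
tool ang -28.20896440775387 0.0744581627663016 [ 0.6164 -0.0937  0.1097] [ 0.827   1.7666 -0.2518] 6.425
```

Now it pushes (1.9 N, and the bulge moved 4°). I'll close the fingers and roll back for wrist range, then go on clockwise.

>>> apply_moves:
  deltas:
    - {"dp":[0,-0.001,0],"roll":0,"grip":1}
    - {"dp":[0,0,0],"roll":0,"grip":1}
    - {"dp":[0,0,0],"roll":-0.171,"grip":1}
    - {"dp":[0,0,0],"roll":-0.171,"grip":1}
    - {"dp":[0,0,0],"roll":-0.171,"grip":1}
    - {"dp":[0,0,0],"roll":-0.171,"grip":1}
    - {"dp":[0,0,0],"roll":-0.171,"grip":1}
    - {"dp":[0,0,0],"roll":-0.171,"grip":1}
    - {"dp":[0,0,0],"roll":-0.171,"grip":1}

```text
time_s: 7.6
ee_pos: [0.6162, -0.0938, 0.1105]
eef_rot: [-1.571, -0.0, -0.868]
force: [0.2, 0.4, 0.1]
grip_width: 0.0002
```

>>> apply_moves:
  deltas:
    - {"dp":[0.0023,0,-0.0071],"roll":0.1,"grip":1}
    - {"dp":[0.0023,0,-0.0071],"roll":0.1,"grip":1}
    - {"dp":[0.0023,0,-0.0071],"roll":0.1,"grip":1}
    - {"dp":[0.0023,0,-0.0071],"roll":0.1,"grip":1}
    - {"dp":[0.0023,0,-0.0071],"roll":0.1,"grip":1}
    - {"dp":[0.0023,0,-0.0071],"roll":0.1,"grip":1}
    - {"dp":[0.0023,0,-0.0071],"roll":0.1,"grip":1}

```text
time_s: 8.48
ee_pos: [0.5774, -0.1273, 0.1105]
eef_rot: [-1.57, -0.0, -1.577]
force: [2.4, -0.0, -0.8]
grip_width: 0.0005
```

```bash
python3 look.py w6
```

```text
0 112.0 | 4 112.0 | 8 112.0 | 12 113.0 | 16 112.5 | 20 112.5 | 24 112.5 | 28 112.5 | 32 112.0 | 36 112.0 | 40 112.0 | 44 111.5 | 48 115.0 | 52 122.5 | 56 112.5 | 60 112.5 | 64 112.0 | 68 112.5 | 72 112.0 | 76 112.0 | 80 112.0 | 84 112.0 | 88 112.0 | 92 112.5 | 96 112.0 | 100 112.0 | 112 112.0 | 116 112.5 | 120 101.0 | 140 111.5 | 144 111.5 | 148 112.0 | 152 111.5 | 156 111.5 | 160 113.5 | 164 111.5 | 168 111.5 | 172 111.5 | 180 111.0 | 212 121.0 | 216 125.0 | 220 102.0 | 224 108.0 | 228 101.5 | 240 104.5 | 260 111.5 | 264 112.0 | 268 112.0 | 272 112.0 | 276 112.0 | 280 106.0 | 284 105.0 | 288 111.0 | 292 111.5 | 296 112.0 | 300 111.5 | 304 112.0 | 308 114.0 | 312 114.5 | 316 115.0 | 320 115.5 | 324 114.5 | 328 114.0 | 332 112.5 | 336 112.5 | 340 112.5 | 344 112.0 | 348 112.0 | 352 112.0 | 356 111.5 | 
tool ang -68.84887704102461 0.07372431350989987 [ 0.5774 -0.1273  0.1105] [ 2.4343 -0.0292 -0.8064] 8.475
```

The bulge is now at 318.5° and following the push. About 59° to go.

>>> apply_moves:
  deltas:
    - {"dp":[0.0023,0,-0.0071],"roll":0.1,"grip":1}
    - {"dp":[0.0023,0,-0.0071],"roll":0.1,"grip":1}
    - {"dp":[0.0023,0,-0.0071],"roll":0.1,"grip":1}
    - {"dp":[0.0023,0,-0.0071],"roll":0.1,"grip":1}
    - {"dp":[0.0023,0,-0.0071],"roll":0.1,"grip":1}
    - {"dp":[0.0023,0,-0.0071],"roll":0.1,"grip":1}
    - {"dp":[0.0023,0,-0.0071],"roll":0.1,"grip":1}
    - {"dp":[0.0023,0,-0.0071],"roll":0.1,"grip":1}

```text
time_s: 9.52
ee_pos: [0.5195, -0.1249, 0.1107]
eef_rot: [-1.57, 0.0, -2.376]
force: [5.7, -1.9, -1.2]
grip_width: 0.0005
```

>>> apply_moves:
  deltas:
    - {"dp":[0.0012,0,-0.0036],"roll":0.04,"grip":1}

```text
time_s: 9.65
ee_pos: [0.5167, -0.1234, 0.1108]
eef_rot: [-1.568, 0.001, -2.415]
force: [6.6, -3.1, -3.3]
grip_width: 0.0003
```

>>> apply_moves:
  deltas:
    - {"dp":[0.0012,0,-0.0036],"roll":0.04,"grip":1}

```text
time_s: 9.78
ee_pos: [0.5138, -0.1217, 0.1109]
eef_rot: [-1.568, 0.002, -2.454]
force: [9.2, -4.7, -4.1]
grip_width: 0.0006
```

```bash
python3 look.py w7; python3 -c "
from h import *
print(ctrl.get_obs()['qpos'])"
```

```text
0 122.0 | 4 112.5 | 8 112.0 | 12 112.0 | 16 112.0 | 20 112.0 | 24 112.0 | 28 112.0 | 32 112.0 | 36 112.0 | 40 112.0 | 44 112.0 | 48 111.5 | 52 111.5 | 60 111.5 | 64 112.0 | 68 111.5 | 72 112.0 | 84 123.5 | 92 111.5 | 96 111.5 | 100 111.5 | 104 111.5 | 112 111.5 | 116 111.5 | 120 112.0 | 124 113.0 | 132 113.5 | 136 118.0 | 144 117.5 | 152 113.0 | 160 123.0 | 164 116.0 | 168 121.5 | 172 111.5 | 176 104.5 | 180 102.0 | 188 115.0 | 196 117.5 | 200 121.5 | 208 112.0 | 212 112.0 | 216 111.5 | 220 111.5 | 224 111.5 | 228 111.5 | 232 112.0 | 236 111.5 | 240 111.5 | 244 112.0 | 248 112.0 | 252 111.5 | 256 105.0 | 260 113.5 | 264 113.5 | 268 115.0 | 272 115.0 | 276 113.5 | 280 112.5 | 284 112.5 | 288 112.5 | 292 112.0 | 296 112.0 | 300 112.5 | 304 112.0 | 308 112.0 | 312 112.5 | 316 112.0 | 320 112.0 | 324 112.5 | 328 112.0 | 332 112.0 | 336 112.5 | 340 112.0 | 344 112.0 | 348 112.0 | 352 111.5 | 356 112.5 | 
tool ang -120.34110383920971 0.0732292321832118 [ 0.5138 -0.1217  0.1109] [ 9.1727 -4.717  -4.0614] 9.775
[-0.3015  0.3256  1.6749 -0.0005  1.1378  2.1545]
```

Drag is clearly felt (10 N, up from 2 N), with the bulge centre near 267°. A little further towards the middle.

>>> apply_moves:
  deltas:
    - {"dp":[0.0012,0,-0.0036],"roll":0.03,"grip":1}

```text
time_s: 9.95
ee_pos: [0.5109, -0.1198, 0.111]
eef_rot: [-1.567, 0.002, -2.483]
force: [9.9, -5.5, -3.9]
grip_width: 0.0007
```

>>> apply_moves:
  deltas:
    - {"dp":[0.0012,0,-0.0036],"roll":0.03,"grip":1}

```text
time_s: 10.07
ee_pos: [0.5079, -0.1176, 0.111]
eef_rot: [-1.567, 0.003, -2.513]
force: [10.9, -3.9, -4.4]
grip_width: 0.0002
```

>>> apply_moves:
  deltas:
    - {"dp":[0.0008,0,-0.0025],"roll":0.02,"grip":1}

```text
time_s: 10.2
ee_pos: [0.5057, -0.1161, 0.111]
eef_rot: [-1.567, 0.002, -2.533]
force: [10.4, -4.6, -3.9]
grip_width: 0.0003
```

The push has levelled at about 11 N, so the bulge is at the middle. I'll take the hand off and lift away.

>>> apply_moves:
  deltas:
    - {"dp":[-0.0016,0,0.0047],"roll":0,"grip":1}
    - {"dp":[0,0,0],"roll":0,"grip":1}
    - {"dp":[0,-0.06,0],"roll":0,"grip":1}
    - {"dp":[0,-0.06,0],"roll":0,"grip":1}
    - {"dp":[0,-0.06,0],"roll":0,"grip":1}
    - {"dp":[0,0,0],"roll":-0.16,"grip":0.1}
    - {"dp":[0,0,0],"roll":-0.16,"grip":0.1}
    - {"dp":[0,0,0],"roll":-0.16,"grip":0.1}
    - {"dp":[0,0,0],"roll":-0.16,"grip":0.1}
    - {"dp":[0,0,0],"roll":-0.16,"grip":0.1}

```text
time_s: 11.45
ee_pos: [0.508, -0.1184, 0.2903]
eef_rot: [-1.571, 0.0, -1.729]
force: [0.0, 0.3, 0.0]
grip_width: 0.0423
```

```bash
python3 look.py w8
python3 - <<'E'
from h import *
ci=json.load(open("w8.json"));im=cv2.imread("pics/w8.png")
print(proj(ci,[.5133,-.255,.1715]),ctrl.get_obs()["eef_rot"])
cv2.imwrite("pics/w8c.png",cv2.resize(im[0:300,120:520],None,fx=2,fy=2,interpolation=cv2.INTER_CUBIC))
E
```

```text
0 112.0 | 4 111.5 | 8 111.5 | 12 111.5 | 16 111.5 | 20 112.0 | 24 112.5 | 28 112.0 | 32 112.5 | 36 112.5 | 40 111.5 | 44 111.5 | 48 118.5 | 52 112.5 | 56 112.5 | 60 112.0 | 64 112.5 | 68 112.5 | 72 112.0 | 76 112.0 | 80 112.5 | 84 112.0 | 88 112.5 | 92 112.5 | 96 112.5 | 100 112.5 | 104 124.0 | 108 112.5 | 112 112.5 | 116 112.5 | 120 112.5 | 124 112.5 | 128 111.5 | 132 112.5 | 136 112.5 | 140 111.5 | 144 112.0 | 148 112.0 | 152 112.0 | 156 112.0 | 160 123.0 | 164 111.5 | 168 112.0 | 172 111.5 | 176 111.5 | 180 111.5 | 184 111.5 | 188 112.0 | 192 112.0 | 196 112.5 | 200 112.0 | 208 112.5 | 212 112.0 | 216 113.0 | 220 112.0 | 224 101.0 | 240 113.0 | 256 115.0 | 260 115.0 | 264 115.0 | 268 113.0 | 272 112.5 | 276 111.5 | 280 111.5 | 284 112.0 | 288 111.0 | 292 112.0 | 296 111.5 | 300 112.0 | 304 101.0 | 308 110.0 | 312 111.0 | 316 112.0 | 320 111.5 | 324 111.5 | 328 112.0 | 332 111.5 | 336 109.5 | 340 109.0 | 344 112.0 | 348 112.5 | 352 111.5 | 356 111.5 | 
tool ang -125.57708391869586 0.07363197642888299 [ 0.508  -0.1184  0.2903] [0.0247 0.2688 0.0373] 11.45
[447.2228 160.6274] [-1.5714  0.0001 -1.7207]
```

View pics/w8c.png

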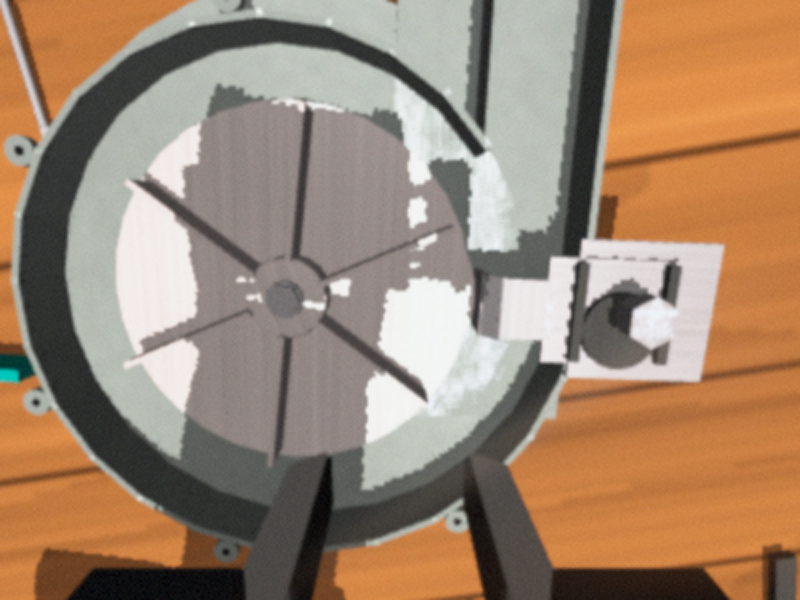

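The crop shows the bolt head at image (446.5,161.5), within a pixel of the predicted point. The wheel's bulge edge (about 272°) means the bulge is centred at the plate. I'll go to the bolt head.

>>> apply_moves:
  deltas:
    - {"dp":[0.0335,0,0.0063],"roll":0,"grip":0.1}
    - {"dp":[0.0335,0,0.0063],"roll":0,"grip":0.1}
    - {"dp":[0.0335,0,0.0063],"roll":0,"grip":0.1}
    - {"dp":[0.0335,0,0.0063],"roll":0.015,"grip":0.1}
    - {"dp":[0,0.035,0],"roll":0,"grip":0.1}
    - {"dp":[0,0.035,0],"roll":0,"grip":0.1}
    - {"dp":[0,0.02,0],"roll":0,"grip":0.1}
    - {"dp":[0,0,0],"roll":0,"grip":0.1}

```text
time_s: 12.5
ee_pos: [0.5105, -0.2545, 0.1992]
eef_rot: [-1.574, 0.001, -1.751]
force: [0.7, -0.4, 0.7]
grip_width: 0.0422
```

Run:
```python
from h import *
o=ctrl.get_obs();M=Rn.from_euler("xyz",o["eef_rot"]).as_matrix()
print(o["ee_pos"],M.T@(np.array([.513,-.2548,.163])-o["ee_pos"]),o["eef_rot"],o["qpos"][5])
```

```text
[ 0.5105 -0.2545  0.1992] [-0.0001  0.0362  0.0027] [-1.5737  0.001  -1.7514] 1.224769008194776
```

>>> apply_moves:
  deltas:
    - {"dp":[0,0.018,0.0025],"roll":0,"grip":0.1}
    - {"dp":[0,0.018,0],"roll":0,"grip":0.1}
    - {"dp":[0,0,0],"roll":0,"grip":0.1}
    - {"dp":[0,0,0],"roll":0,"grip":1}
    - {"dp":[0,0,0],"roll":0,"grip":1}
    - {"dp":[0,0,0],"roll":0,"grip":1}
    - {"dp":[0,0,0],"roll":0,"grip":1}
  newtons: 45

```text
time_s: 13.38
ee_pos: [0.5136, -0.2553, 0.1647]
eef_rot: [-1.57, -0.0, -1.75]
force: [0.0, 0.2, 0.3]
grip_width: 0.0057
```

The grip closed past 24 mm, so the fingers are above the head. The finger-tip pixel separation in w8 (69 px at 42.3 mm opening) puts the tips 23 mm *behind* the reported TCP instead of 11 mm ahead. This also explains the missed vanes. From here on I take tip z = reported z + 23 mm: open, go 34 mm lower, then grip.

>>> apply_moves:
  deltas:
    - {"dp":[0,0,0],"roll":0,"grip":0.1}
    - {"dp":[0,0,0],"roll":0,"grip":0.1}
    - {"dp":[0,0,0],"roll":0,"grip":0.1}
    - {"dp":[0,0,0],"roll":0,"grip":0.1}
    - {"dp":[0,0.012,0],"roll":0,"grip":0.1}
    - {"dp":[0,0.012,0],"roll":0,"grip":0.1}

```text
time_s: 14.12
ee_pos: [0.5133, -0.2551, 0.1393]
eef_rot: [-1.571, 0.0, -1.75]
force: [-0.1, 0.8, -0.8]
grip_width: 0.0421
```

>>> apply_moves:
  deltas:
    - {"dp":[0,0.01,0],"roll":0,"grip":0.1}
    - {"dp":[0,0,0],"roll":0,"grip":0.1}
    - {"dp":[0,0,0],"roll":0,"grip":1}
    - {"dp":[0,0,0],"roll":0,"grip":1}
    - {"dp":[0,0,0],"roll":0,"grip":1}
    - {"dp":[0,0,0],"roll":0,"grip":1}
  newtons: 45

```text
time_s: 14.88
ee_pos: [0.5137, -0.2549, 0.1309]
eef_rot: [-1.57, 0.0, -1.75]
force: [0.4, 6.2, 3.7]
grip_width: 0.0237
```

>>> apply_moves:
  deltas:
    - {"dp":[0,0,0],"roll":-0.115,"grip":1}
    - {"dp":[0,0,0],"roll":-0.115,"grip":1}
    - {"dp":[0,0,0],"roll":-0.115,"grip":1}
    - {"dp":[0,0,0],"roll":-0.115,"grip":1}
    - {"dp":[0,0,0],"roll":-0.115,"grip":1}
    - {"dp":[0,0,0],"roll":-0.115,"grip":1}
    - {"dp":[0,0,0],"roll":-0.115,"grip":1}
    - {"dp":[0,0,0],"roll":-0.115,"grip":1}
    - {"dp":[0,0,0],"roll":-0.115,"grip":1}
    - {"dp":[0,0,0],"roll":-0.115,"grip":1}

```text
time_s: 16.12
ee_pos: [0.5135, -0.2542, 0.1308]
eef_rot: [-1.569, 0.001, -0.596]
force: [-2.5, 9.7, 6.7]
grip_width: 0.0236
```

Run:
```python
from h import *
o=ctrl.get_obs();print(o["eef_rot"],o["moment"],o["force"],o["grip_width"],o["ee_pos"],"bolt~",o["eef_rot"][2]+1.7593)
```

```text
[-1.5694  0.0011 -0.5962] [ 1.8702  0.4075 -0.2425] [-2.549   9.7234  6.6649] 0.023649152939478096 [ 0.5135 -0.2542  0.1308] bolt~ 1.1631199369652832
```

The bolt reading by the jaws is about 1.16. I'll release, lift and check, then travel to the rack.

>>> apply_moves:
  deltas:
    - {"dp":[0,0,0],"roll":0,"grip":0.3}
    - {"dp":[0,0,0],"roll":0,"grip":0.3}
    - {"dp":[0,0,0],"roll":0,"grip":0.3}
    - {"dp":[0,-0.05,0],"roll":0,"grip":0.3}
    - {"dp":[0,-0.05,0],"roll":0,"grip":0.3}
    - {"dp":[0,-0.05,0],"roll":0,"grip":0.3}
    - {"dp":[-0.0302,-0.01,0.0416],"roll":0,"grip":0.36}
    - {"dp":[-0.0302,0,0.0416],"roll":0,"grip":0.36}

```text
time_s: 17.12
ee_pos: [0.5106, -0.1517, 0.2914]
eef_rot: [-1.57, -0.002, -0.602]
force: [0.9, -0.8, 0.1]
grip_width: 0.0304
```

```bash
python3 look.py w9 | tail -1
python3 - <<'E'
from h import *
ci=json.load(open("w9.json"));c=np.array([.5508,-.0585]);a=np.radians(-10.8)
for y in(-.113,-.126,-.2):
    p=[c[0]-y*np.sin(a),c[1]+y*np.cos(a)];print(y,p,proj(ci,[*p,.127 if y>-.19 else .1715]))
im=cv2.imread("pics/w9.png");u,v=proj(ci,[c[0]+.125*np.sin(a),c[1]-.125*np.cos(a),.127]).astype(int)
x0,y0=max(u-100,0),max(v-75,0);print(x0,y0)
cv2.imwrite("pics/w9c.png",cv2.resize(im[y0:y0+150,x0:x0+200],None,fx=4,fy=4,interpolation=cv2.INTER_CUBIC))
E
```

```text
tool ang -113.3152957993985 0.10151012220935991 [ 0.5106 -0.1517  0.2914] [ 0.9175 -0.81    0.1025] 17.125
-0.113 [np.float64(0.529625911451813), np.float64(-0.16949845933234184)] [339.887  179.3221]
-0.126 [np.float64(0.5271899543621986), np.float64(-0.1822681935918148)] [343.9674 188.7906]
-0.2 [np.float64(0.5133237370828551), np.float64(-0.2549574501457378)] [371.6582 255.9413]
243 113
```

View pics/w9c.png

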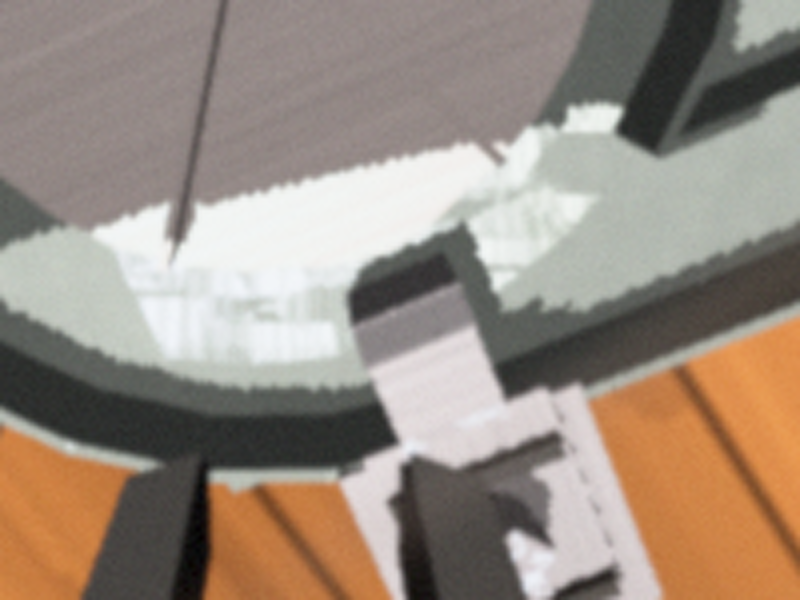

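The plate stands well back from the rim now: bend edge mid at about image (345.5,190.5), where a face at 126 mm would be predicted at (344,188.8). That agrees to within calibration. On to the rack.

>>> apply_moves:
  deltas:
    - {"dp":[-0.0302,0,0.0416],"roll":0,"grip":0.36}
    - {"dp":[-0.0302,0,0.0416],"roll":0,"grip":0.36}
    - {"dp":[-0.0302,0,0.0416],"roll":0,"grip":0.36}
    - {"dp":[-0.0302,0,0.0416],"roll":0,"grip":0.36}
    - {"dp":[-0.0302,0,0.0416],"roll":0,"grip":0.36}
    - {"dp":[-0.0302,0,0.0416],"roll":0,"grip":0.36}
    - {"dp":[-0.0302,0,0.0416],"roll":0,"grip":0.36}
    - {"dp":[-0.0302,0,0.0416],"roll":0,"grip":0.36}

```text
time_s: 18.18
ee_pos: [0.499, 0.2602, 0.2905]
eef_rot: [-1.571, -0.0, -0.601]
force: [0.2, 0.2, 0.1]
grip_width: 0.0296
```

>>> apply_moves:
  deltas:
    - {"dp":[0,0,0],"roll":-0.158,"grip":0.36}
    - {"dp":[0,0,0],"roll":-0.158,"grip":0.36}
    - {"dp":[0,0,0],"roll":-0.158,"grip":0.36}
    - {"dp":[0,0,0],"roll":-0.158,"grip":0.36}
    - {"dp":[0,0,0],"roll":-0.158,"grip":0.36}
    - {"dp":[0,0,0],"roll":0,"grip":0.36}

```text
time_s: 18.92
ee_pos: [0.4992, 0.2585, 0.2904]
eef_rot: [-1.571, 0.0, 0.188]
force: [-0.4, 0.3, 0.6]
grip_width: 0.0301
```

```bash
python3 look.py w10|tail -1
python3 - <<'E'
from h import *
c=np.array([.5508,-.0585]);a=np.radians(-10.8);ci=json.load(open("w9.json"))
for q,z in(((345.5,190.5),.127),((344,180.5),.083)):
    p=ray(ci,*q,z);d=p[:2]-c;print("plate fan x,y",d@[np.cos(a),np.sin(a)],d@[-np.sin(a),np.cos(a)])
ci=json.load(open("w10.json"));print(proj(ci,[.486,.3187,.053]))
im=cv2.imread("pics/w10.png")
cv2.imwrite("pics/w10c.png",cv2.resize(im[0:280,120:520],None,fx=2,fy=2,interpolation=cv2.INTER_CUBIC));print(ctrl.get_obs()["eef_rot"])
E
```

```text
tool ang 99.23984821866566 0.3211756720453228 [0.4992 0.2585 0.2904] [-0.3833  0.3117  0.6108] 18.925
plate fan x,y 0.0008936228222812891 -0.1287650510768871
plate fan x,y 0.0032022756997453898 -0.12765104682213854
[317.7772 121.0897]
[-1.5709 -0.      0.1861]
```

View pics/w10c.png

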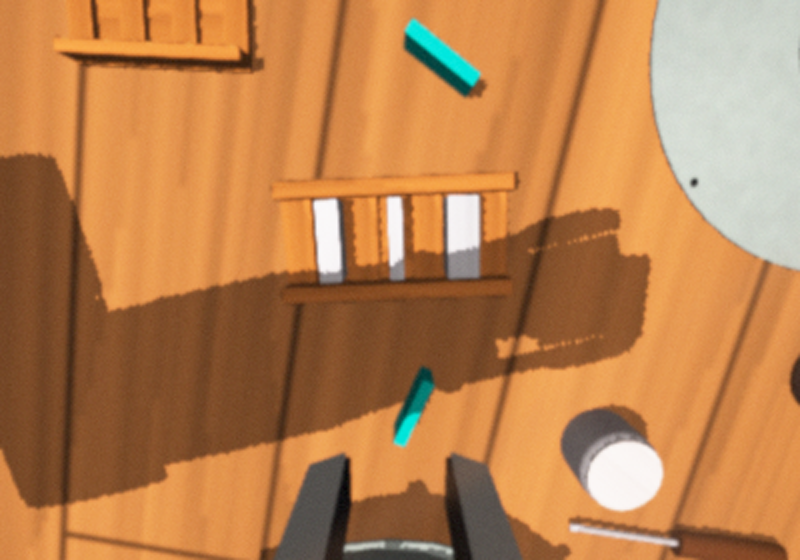

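The crop shows block10 (grey, thinnest, middle place) centred at crop (396,238), i.e. image (318,119). The 16 and 22 mm blocks are at (328,240) and (463,237), with the turquoise pieces outside the rack. The rack is turned about 0.047 rad more than the tool.

Run:
```python
from h import *
ci=json.load(open("w10.json"));p=ray(ci,318,119,.053);o=ctrl.get_obs();y=.233
R=Rn.from_euler("xyz",[-np.pi/2,0,y]).as_matrix();print(p,R.T@(np.array([p[0],p[1],.009])-o["ee_pos"]))
for q in((284,120),(351.5,118.5)):r=ray(ci,*q,.053);print(r,np.linalg.norm((r-p)[:2]),np.arctan2(*(r-p)[[1,0]]))
t=ray(ci,327,203,.045);print("turq",t)
```

```text
[0.4858 0.3215 0.053 ] [0.0015 0.2814 0.0644]
[0.4399 0.3114 0.053 ] 0.04696995585397599 -2.9250292253119436
[0.531  0.3308 0.053 ] 0.04619466925609845 0.20250311237160976
turq [0.5223 0.202  0.045 ]
```

>>> apply_moves:
  deltas:
    - {"dp":[0.001,0,0.032],"roll":-0.034,"grip":0.36}
    - {"dp":[0.001,0,0.032],"roll":0,"grip":0.36}
    - {"dp":[0,0.055,0],"roll":0,"grip":0.36}
    - {"dp":[0,0.055,0],"roll":0,"grip":0.36}
    - {"dp":[0,0.055,0],"roll":0,"grip":0.36}
    - {"dp":[0,0.05,0],"roll":0,"grip":0.36}
    - {"dp":[0,0,0],"roll":0,"grip":0.36}

```text
time_s: 19.85
ee_pos: [0.4864, 0.3207, 0.0725]
eef_rot: [-1.573, 0.006, 0.221]
force: [1.4, 1.0, 0.0]
grip_width: 0.03
```

Run:
```python
from h import *
o=ctrl.get_obs();R=Rn.from_euler("xyz",o["eef_rot"]).as_matrix();print(o["ee_pos"],o["eef_rot"][2],o["grip_width"],R.T@(np.array([.4858,.3215,.009])-o["ee_pos"]))
```

```text
[0.4864 0.3207 0.0725] 0.220895498658352 0.029979823947013033 [0.     0.0635 0.0011]
```

Well aligned; go down and grip.

>>> apply_moves:
  deltas:
    - {"dp":[0,0.035,0.001],"roll":0,"grip":0.36}
    - {"dp":[0,0.018,0],"roll":0,"grip":0.36}
    - {"dp":[0,0.01,0],"roll":0,"grip":0.36}
    - {"dp":[0,0,0],"roll":0,"grip":0.36}
    - {"dp":[0,0,0],"roll":0,"grip":1}
    - {"dp":[0,0,0],"roll":0,"grip":1}
    - {"dp":[0,0,0],"roll":0,"grip":1}
    - {"dp":[0,0,0],"roll":0,"grip":1}
  newtons: 30

```text
time_s: 20.85
ee_pos: [0.488, 0.3228, 0.0131]
eef_rot: [-1.571, -0.001, 0.224]
force: [-2.1, -0.7, 6.0]
grip_width: 0.0099
```

>>> apply_moves:
  deltas:
    - {"dp":[0,-0.015,0],"roll":0,"grip":1}
    - {"dp":[0,-0.04,0],"roll":0,"grip":1}
    - {"dp":[0,-0.05,0],"roll":0,"grip":1}
    - {"dp":[-0.0244,0,-0.0279],"roll":0,"grip":1}
    - {"dp":[-0.0244,0,-0.0279],"roll":0,"grip":1}
    - {"dp":[-0.0244,0,-0.0279],"roll":0,"grip":1}
    - {"dp":[-0.0244,0,-0.0279],"roll":0,"grip":1}
    - {"dp":[-0.0244,0,-0.0279],"roll":0,"grip":1}
    - {"dp":[0,0.04,0],"roll":0,"grip":1}
    - {"dp":[0,0,0],"roll":0,"grip":1}

```text
time_s: 22.1
ee_pos: [0.3985, 0.159, 0.0766]
eef_rot: [-1.571, 0.004, 0.224]
force: [0.4, -0.4, -0.5]
grip_width: 0.0097
```

```bash
python3 look.py w11|tail -1
python3 - <<'E'
from h import *
im=cv2.imread("pics/w11.png");cv2.imwrite("pics/w11c.png",im[100:400,120:520]);o=ctrl.get_obs();print(o["grip_width"],o["eef_rot"],o["qpos"])
E
```

```text
tool ang 125.00434530722369 0.26551107784628875 [0.3985 0.159  0.0766] [ 0.4243 -0.4387 -0.4589] 22.1
0.010107944717655517 [-1.5709  0.0014  0.224 ] [0.2946 0.1703 1.9616 0.     1.0112 0.0706]
```

View pics/w11c.png

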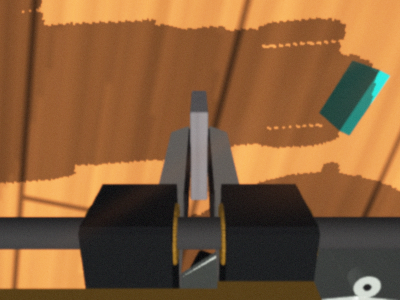

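The block is held upright and central in the jaws (its far end lies 27.6 mm along tool z, so it is centred within 1 mm). I'll set it on the bench.

>>> apply_moves:
  deltas:
    - {"dp":[0,0.04,0],"roll":0,"grip":1}
    - {"dp":[0,0.02,0],"roll":0,"grip":1}
    - {"dp":[0,0.006,0],"roll":0,"grip":1}
    - {"dp":[0,0,0],"roll":0,"grip":1}

```text
time_s: 22.65
ee_pos: [0.4004, 0.1599, 0.0124]
eef_rot: [-1.571, -0.001, 0.224]
force: [1.4, -0.3, -1.5]
grip_width: 0.0094
```

>>> apply_moves:
  deltas:
    - {"dp":[0,0.003,0],"roll":0,"grip":1}
    - {"dp":[0,0,0],"roll":0,"grip":1}

```text
time_s: 22.9
ee_pos: [0.4, 0.1596, 0.0089]
eef_rot: [-1.571, -0.001, 0.224]
force: [0.3, 0.0, -2.2]
grip_width: 0.0096
```

>>> apply_moves:
  deltas:
    - {"dp":[0,0.002,0],"roll":0,"grip":1}
    - {"dp":[0,0,0],"roll":0,"grip":1}

```text
time_s: 23.15
ee_pos: [0.3997, 0.1595, 0.0064]
eef_rot: [-1.571, 0.0, 0.224]
force: [0.2, 0.5, -1.4]
grip_width: 0.0097
```

>>> apply_moves:
  deltas:
    - {"dp":[0,0.0015,0],"roll":0,"grip":1}
    - {"dp":[0,0,0],"roll":0,"grip":1}

```text
time_s: 23.4
ee_pos: [0.3999, 0.1596, 0.005]
eef_rot: [-1.571, -0.0, 0.224]
force: [-0.8, -1.0, 0.8]
grip_width: 0.0099
```

>>> apply_moves:
  deltas:
    - {"dp":[0,0.0015,0],"roll":0,"grip":1}
    - {"dp":[0,0,0],"roll":0,"grip":1}

```text
time_s: 23.65
ee_pos: [0.4002, 0.1596, 0.0049]
eef_rot: [-1.571, -0.001, 0.224]
force: [-9.7, -3.6, 28.6]
grip_width: 0.0095
```

The block stands on the bench (contact at z 0.005). I'll release it, rise and turn 90° to take it by its ends.

>>> apply_moves:
  deltas:
    - {"dp":[0,-0.0015,0],"roll":0,"grip":0.4}
    - {"dp":[0,0,0],"roll":0,"grip":0.4}
    - {"dp":[0,0,0],"roll":0,"grip":0.4}
    - {"dp":[0,-0.03,0],"roll":0,"grip":0.4}
    - {"dp":[0,-0.03,0],"roll":0,"grip":-0.7}

```text
time_s: 24.28
ee_pos: [0.3995, 0.1594, 0.0654]
eef_rot: [-1.571, 0.001, 0.224]
force: [-0.6, 0.7, 0.1]
grip_width: 0.0349
```

>>> apply_moves:
  deltas:
    - {"dp":[0,0,0],"roll":0.175,"grip":-0.7}
    - {"dp":[0,0,0],"roll":0.175,"grip":-0.7}
    - {"dp":[0,0,0],"roll":0.175,"grip":-0.7}
    - {"dp":[0,0,0],"roll":0.175,"grip":-0.7}
    - {"dp":[0,0,0],"roll":0.175,"grip":-0.7}
    - {"dp":[0,0,0],"roll":0.175,"grip":-0.7}
    - {"dp":[0,0,0],"roll":0.175,"grip":-0.7}
    - {"dp":[0,0,0],"roll":0.175,"grip":-0.7}
    - {"dp":[0,0,0],"roll":0.171,"grip":-0.7}
    - {"dp":[0,0,0],"roll":0,"grip":-0.7}

```text
time_s: 25.52
ee_pos: [0.3997, 0.1595, 0.0648]
eef_rot: [-1.571, -0.0, -1.346]
force: [0.3, -0.2, 0.2]
grip_width: 0.0798
```

```bash
python3 look.py w12|tail -1
python3 - <<'E'
from h import *
ci=json.load(open("w12.json"));o=ctrl.get_obs();R=Rn.from_euler("xyz",o["eef_rot"]).as_matrix()
print(o["eef_rot"],o["grip_width"],R.T@(np.array([.4001,.1595,.004])-o["ee_pos"]))
# check block top: brightness along tool x through block
im=cv2.imread("pics/w12.png")
p=proj(ci,[.4001,.1595,.045]);print(p)
b=np.array([-np.sin(.224),np.cos(.224)]);q=[proj(ci,[.4001+s*.028*b[0],.1595+s*.028*b[1],.045]) for s in(-1,1)];print(q)
row=int(round(p[1]));sl=im[row,250:390];hs=cv2.cvtColor(sl[None],cv2.COLOR_BGR2HSV)[0];print("sat",hs[::4,1].tolist());print("val",hs[::4,2].tolist())
E
```

```text
tool ang 124.73276870412187 0.2652668606602899 [0.3997 0.1595 0.0648] [ 0.3188 -0.1729  0.1505] 25.525
[-1.571   0.     -1.3432] 0.07976090173712613 [0.0001 0.0608 0.0004]
[318.7677 218.0941]
[array([355.828 , 218.1078]), array([281.7078, 218.0803])]
sat [173, 170, 170, 166, 176, 175, 171, 168, 161, 10, 13, 12, 10, 8, 10, 13, 7, 10, 9, 10, 7, 12, 14, 7, 12, 12, 12, 152, 177, 168, 165, 171, 165, 165, 165]
val [170, 135, 141, 134, 135, 137, 137, 138, 133, 149, 152, 150, 152, 151, 150, 153, 150, 152, 146, 151, 151, 150, 150, 146, 148, 151, 151, 131, 137, 137, 139, 139, 141, 220, 234]
```

The block stands where expected (u about 285 to 357 on the predicted row). Lower and grip its ends.

>>> apply_moves:
  deltas:
    - {"dp":[0,0.035,0],"roll":0,"grip":-0.7}
    - {"dp":[0,0.02,0],"roll":0,"grip":-0.7}
    - {"dp":[0,0.005,0],"roll":0,"grip":-0.7}
    - {"dp":[0,0,0],"roll":0,"grip":-0.7}
    - {"dp":[0,0,0],"roll":0,"grip":1}
    - {"dp":[0,0,0],"roll":0,"grip":1}
    - {"dp":[0,0,0],"roll":0,"grip":1}
    - {"dp":[0,0,0],"roll":0,"grip":1}
  newtons: 30

```text
time_s: 26.58
ee_pos: [0.4, 0.1596, 0.0053]
eef_rot: [-1.57, -0.0, -1.347]
force: [0.1, -1.0, 6.5]
grip_width: 0.0557
```

Gripped by the ends (55.7 mm). I'll carry it to above the gap.

>>> apply_moves:
  deltas:
    - {"dp":[0,-0.03,0],"roll":0,"grip":1}
    - {"dp":[0,-0.055,0],"roll":0,"grip":1}
    - {"dp":[0,-0.055,0],"roll":0,"grip":1}
    - {"dp":[0,-0.055,0],"roll":0,"grip":1}
    - {"dp":[0,-0.015,0],"roll":0,"grip":1}
    - {"dp":[0.0445,0,0.0063],"roll":0,"grip":1}
    - {"dp":[0.0445,0,0.0063],"roll":0,"grip":1}
    - {"dp":[0.0445,0,0.0063],"roll":0,"grip":1}
    - {"dp":[0.0445,0,0.0063],"roll":0,"grip":1}

```text
time_s: 27.7
ee_pos: [0.4637, -0.0098, 0.2135]
eef_rot: [-1.573, 0.001, -1.347]
force: [1.4, 0.3, -2.0]
grip_width: 0.0557
```

>>> apply_moves:
  deltas:
    - {"dp":[0.0445,0,0.0063],"roll":0,"grip":1}
    - {"dp":[0.0445,0,0.0063],"roll":0,"grip":1}
    - {"dp":[0.0445,0,0.0063],"roll":0,"grip":1}
    - {"dp":[0.0445,0,0.0063],"roll":0,"grip":1}

```text
time_s: 28.2
ee_pos: [0.5278, -0.1777, 0.2132]
eef_rot: [-1.573, 0.002, -1.347]
force: [0.0, 0.3, -1.9]
grip_width: 0.0555
```

>>> apply_moves:
  deltas:
    - {"dp":[0,0,0],"roll":-0.1655,"grip":1}
    - {"dp":[0,0,0],"roll":-0.1655,"grip":1}
    - {"dp":[0,0,0],"roll":-0.1655,"grip":1}
    - {"dp":[0,0,0],"roll":-0.1655,"grip":1}
    - {"dp":[0,0,0],"roll":-0.1655,"grip":1}
    - {"dp":[0,0,0],"roll":-0.1655,"grip":1}
    - {"dp":[0,0,0],"roll":-0.1655,"grip":1}
    - {"dp":[0,0,0],"roll":0,"grip":1}
    - {"dp":[0,0,0],"roll":0,"grip":1}

```text
time_s: 29.32
ee_pos: [0.5277, -0.1763, 0.2142]
eef_rot: [-1.571, 0.001, -0.192]
force: [0.1, 0.0, -1.9]
grip_width: 0.0559
```

```bash
cat > gap.py <<'E'
from h import *
c=np.array([.5508,-.0585]);a=np.radians(-10.8)
o=ctrl.get_obs();d=o["ee_pos"][:2]-c;X=np.array([np.cos(a),np.sin(a)]);Y=np.array([-np.sin(a),np.cos(a)])
f=o["force"];print("t",o["time_s"],"fan x",d@X,"y",d@Y,"z",o["ee_pos"][2],"yaw err",o["eef_rot"][2]-a,"tilt",o["eef_rot"][:2],"F fan",f[:2]@X,f[:2]@Y,f[2],"w",o["grip_width"],"M",o["moment"])
E
python3 gap.py
```

```text
t 29.325 fan x -0.0005961775960187565 y -0.12004650338534405 z 0.21416611875766023 yaw err -0.003694418524105153 tilt [-1.5705  0.0012] F fan 0.051134919472557445 0.017298187613394574 -1.893362613236021 w 0.05594083012868142 M [-0.0019 -0.0955 -0.0043]
```

On target (fan x -0.6 mm, y -120.0 mm, yaw error 0.2°). Lower to just above the rim level.

>>> apply_moves:
  deltas:
    - {"dp":[0,0.04,0],"roll":-0.004,"grip":1}
    - {"dp":[0,0.03,0],"roll":0,"grip":1}
    - {"dp":[0,0.015,0],"roll":0,"grip":1}
    - {"dp":[0,0.012,0],"roll":0,"grip":1}
    - {"dp":[0,0.007,0],"roll":0,"grip":1}
    - {"dp":[0,0,0],"roll":0,"grip":1}
    - {"dp":[0,0,0],"roll":0,"grip":1}

```text
time_s: 30.2
ee_pos: [0.5282, -0.1765, 0.1116]
eef_rot: [-1.571, -0.001, -0.185]
force: [0.1, 0.0, -1.8]
grip_width: 0.056
```

```bash
python3 gap.py
```

```text
t 30.2 fan x -5.851624330288629e-05 y -0.12017612019159309 z 0.11163270588862703 yaw err 0.0038802543263438405 tilt [-1.571  -0.0011] F fan 0.11467335209590149 0.026031273966380157 -1.8251761602042262 w 0.05596671496142923 M [-0.0578 -0.076  -0.0114]
```

Free so far. Now feel for the plate face in small steps.

>>> apply_moves:
  deltas:
    - {"dp":[0,0,-0.001],"roll":0.003,"grip":1}
    - {"dp":[0,0,0],"roll":0,"grip":1}

```text
time_s: 30.45
ee_pos: [0.5279, -0.1773, 0.1113]
eef_rot: [-1.571, -0.001, -0.188]
force: [1.2, 2.4, -0.9]
grip_width: 0.0557
```

>>> apply_moves:
  deltas:
    - {"dp":[0,0,-0.001],"roll":0,"grip":1}
    - {"dp":[0,0,0],"roll":0,"grip":1}

```text
time_s: 30.7
ee_pos: [0.5278, -0.1779, 0.1112]
eef_rot: [-1.57, -0.0, -0.187]
force: [1.6, 6.3, 0.3]
grip_width: 0.0557
```

>>> apply_moves:
  deltas:
    - {"dp":[0,0,-0.001],"roll":0,"grip":1}
    - {"dp":[0,0,0],"roll":0,"grip":1}

```text
time_s: 30.95
ee_pos: [0.5277, -0.1784, 0.1112]
eef_rot: [-1.569, -0.0, -0.187]
force: [1.6, 8.1, 1.3]
grip_width: 0.0557
```

```bash
python3 gap.py
```

```text
t 30.95 fan x -0.00023972177660822624 y -0.12210957490073387 z 0.11118654447820155 yaw err 0.0011205988945212908 tilt [-1.569  -0.0003] F fan 0.09883545223435765 8.254794944325571 1.3210057707205922 w 0.05565320119844909 M [ 1.7636 -0.3708 -0.1145]
```

Contact starts at y about -120.8 mm, so the face is at -125.8 mm, exactly what bolt 1.16 predicts (gap about 10.8 mm). I'll back off to -120.6 and lower gently.

>>> apply_moves:
  deltas:
    - {"dp":[0,0,0.0018],"roll":0.001,"grip":1}
    - {"dp":[0,0,0],"roll":0,"grip":1}

```text
time_s: 31.2
ee_pos: [0.5277, -0.1775, 0.111]
eef_rot: [-1.571, -0.0, -0.188]
force: [0.8, 1.7, -0.8]
grip_width: 0.0557
```

```bash
python3 gap.py
```

```text
t 31.2 fan x -0.00034783985147111997 y -0.12120976575978588 z 0.11101301351189735 yaw err 0.00021073923807710115 tilt [-1.5708 -0.0001] F fan 0.4143034638310664 1.8548306839841444 -0.8043227144344376 w 0.05567321191238858 M [ 0.6246 -0.2725 -0.0425]
```

>>> apply_moves:
  deltas:
    - {"dp":[0,0.004,0.0005],"roll":0,"grip":1}
    - {"dp":[0,0.004,0],"roll":0,"grip":1}
    - {"dp":[0,0,0],"roll":0,"grip":1}

```text
time_s: 31.58
ee_pos: [0.5275, -0.1771, 0.1023]
eef_rot: [-1.571, 0.001, -0.189]
force: [-0.0, 1.0, -3.0]
grip_width: 0.0559
```

>>> apply_moves:
  deltas:
    - {"dp":[0,0.002,0],"roll":0,"grip":1}
    - {"dp":[0,0.002,0],"roll":0,"grip":1}
    - {"dp":[0,0,0],"roll":0,"grip":1}

```text
time_s: 31.95
ee_pos: [0.5277, -0.1771, 0.0988]
eef_rot: [-1.571, 0.0, -0.189]
force: [0.3, 1.4, -2.6]
grip_width: 0.0557
```

```bash
python3 gap.py
```

```text
t 31.95 fan x -0.0004831538342598356 y -0.12085899919568124 z 0.09875133205592265 yaw err -6.514631709225727e-06 tilt [-1.5708  0.0003] F fan 0.05063985863342723 1.4275762625492145 -2.6037154272823058 w 0.05574026517023183 M [ 0.2018 -0.1482 -0.0504]
```

The bottom is already below the rim's top with no resistance. Continue down.

>>> apply_moves:
  deltas:
    - {"dp":[0,0.003,0],"roll":0,"grip":1}
    - {"dp":[0,0.003,0],"roll":0,"grip":1}
    - {"dp":[0,0.003,0],"roll":0,"grip":1}
    - {"dp":[0,0,0],"roll":0,"grip":1}

```text
time_s: 32.45
ee_pos: [0.5276, -0.1771, 0.0896]
eef_rot: [-1.571, 0.001, -0.189]
force: [0.3, 1.8, -2.3]
grip_width: 0.0561
```

>>> apply_moves:
  deltas:
    - {"dp":[0,0.002,0],"roll":0,"grip":1}
    - {"dp":[0,0,0],"roll":0,"grip":1}

```text
time_s: 32.7
ee_pos: [0.5277, -0.1771, 0.0878]
eef_rot: [-1.571, 0.0, -0.188]
force: [0.1, 0.6, -2.6]
grip_width: 0.0561
```

>>> apply_moves:
  deltas:
    - {"dp":[0,0.0015,0],"roll":0,"grip":1}
    - {"dp":[0,0,0],"roll":0,"grip":1}

```text
time_s: 32.95
ee_pos: [0.5277, -0.1771, 0.0863]
eef_rot: [-1.571, 0.0, -0.189]
force: [0.5, 0.2, -2.4]
grip_width: 0.0558
```

```bash
python3 gap.py
```

```text
t 32.95 fan x -0.00044714955182108534 y -0.12081904355921141 z 0.08633473266797365 yaw err -2.5027416598960572e-05 tilt [-1.5708  0.0001] F fan 0.49939598689675097 0.3060813574901383 -2.370388788662167 w 0.0557875824860636 M [ 0.1477 -0.096   0.0015]
```

>>> apply_moves:
  deltas:
    - {"dp":[0,0.001,0],"roll":0,"grip":1}
    - {"dp":[0,0,0],"roll":0,"grip":1}

```text
time_s: 33.2
ee_pos: [0.5278, -0.1771, 0.0854]
eef_rot: [-1.571, 0.0, -0.189]
force: [1.0, 1.5, -3.0]
grip_width: 0.0557
```

>>> apply_moves:
  deltas:
    - {"dp":[0,0.0007,0],"roll":0,"grip":1}
    - {"dp":[0,0,0],"roll":0,"grip":1}

```text
time_s: 33.45
ee_pos: [0.5278, -0.1771, 0.0854]
eef_rot: [-1.571, -0.0, -0.188]
force: [-2.0, 2.1, 5.9]
grip_width: 0.0557
```

>>> apply_moves:
  deltas:
    - {"dp":[0,0.0007,0],"roll":0,"grip":1}
    - {"dp":[0,0,0],"roll":0,"grip":1}

```text
time_s: 33.7
ee_pos: [0.5278, -0.1772, 0.0853]
eef_rot: [-1.571, -0.0, -0.188]
force: [-6.8, 3.1, 12.7]
grip_width: 0.056
```

On the floor at the expected 0.0853. I'll relieve the pressure, open a little and lift straight out.

>>> apply_moves:
  deltas:
    - {"dp":[0,-0.0012,0],"roll":0,"grip":1}
    - {"dp":[0,0,0],"roll":0,"grip":-0.45}
    - {"dp":[0,0,0],"roll":0,"grip":-0.45}
    - {"dp":[0,0,0],"roll":0,"grip":-0.45}
    - {"dp":[0,-0.01,0],"roll":0,"grip":-0.45}
    - {"dp":[0,-0.03,0],"roll":0,"grip":-0.45}
    - {"dp":[0,-0.055,0],"roll":0,"grip":-0.45}
    - {"dp":[0,-0.055,0],"roll":0,"grip":-0.45}
    - {"dp":[0,-0.04,-0.02],"roll":0,"grip":-0.45}
    - {"dp":[0,0,-0.03],"roll":0,"grip":-0.45}

```text
time_s: 34.95
ee_pos: [0.5192, -0.2267, 0.2797]
eef_rot: [-1.573, -0.006, -0.187]
force: [-0.2, -0.1, -0.5]
grip_width: 0.0683
```

```bash
python3 look.py w13|tail -1
python3 - <<'E'
from h import *
ci=json.load(open("w13.json"));c=np.array([.5508,-.0585]);a=np.radians(-10.8);X=np.array([np.cos(a),np.sin(a)]);Y=np.array([-np.sin(a),np.cos(a)])
im=cv2.imread("pics/w13.png");P=lambda x,y,z:proj(ci,[*(c+x*X+y*Y),z])
print(P(0,-.1208,.125),P(-.028,-.1208,.125),P(.028,-.1208,.125))
u,v=P(0,-.13,.125).astype(int);x0,y0=max(u-80,0),max(v-60,0);print(x0,y0)
cv2.imwrite("pics/w13c.png",cv2.resize(im[y0:y0+120,x0:x0+160],None,fx=5,fy=5,interpolation=cv2.INTER_CUBIC))
E
```

```text
tool ang -100.64233490316018 0.17115462283911437 [ 0.5192 -0.2267  0.2797] [-0.234  -0.0631 -0.4991] 34.95
[317.7902 134.5122] [293.0488 134.5054] [342.5096 134.5189]
237 82
```

View pics/w13c.png

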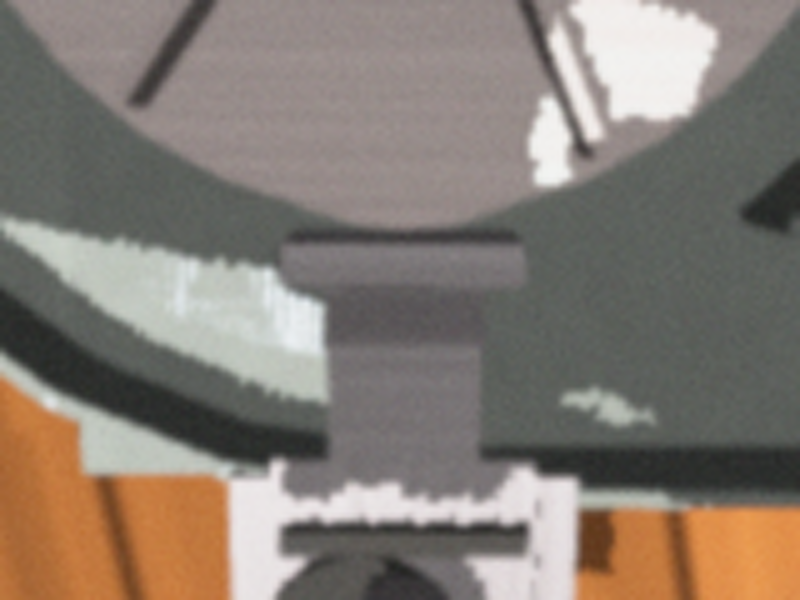

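The picture shows the block upright in the gap, between the bulge and the plate. Its top centre is at (404,262) in the crop, image (317.8,134.4), and the prediction was (317.8,134.5). I'll hand in.

```bash
python3 -c "
from station import ctrl
print(ctrl.hand_in(), ctrl.get_obs()['force'])"
```

```text
the job is handed in; nothing more can be done
the job is handed in; nothing more can be done
```

I've handed in the job at about 35 s of the 72 s allowed; the hand-in gives no verdict.

**What I did**
- **Wheel:** I pushed it clockwise by its vanes until the high place dragged. The push rose from about 2 N to 11 N and levelled off with the high place at the plate's middle. Then I took the hand off and lifted clear.
- **Bolt:** I turned it counter-clockwise to a reading of about 1.16, taken from the jaw angle on the hexagon head.
- **Block:** I took the 10 mm block out of the rack across its thickness and set it on the bench. I gripped it again by its ends and lowered it into the gap until it touched the housing floor.

**Last checks**
- **Gap:** Touching the plate with the block put its face at 125.8 mm from the axis, a clearance of about 10.8 mm, which agrees with the bolt reading.
- **Block position:** The last picture shows the block upright in the gap, with its top centre within a pixel of the predicted spot. It is about 0.5 mm off the plate's middle, and the hand was clear.

**What disagreed**
- **Finger length:** The finger tips are about 15 to 23 mm behind the reported tool point, not 11 mm ahead as stated. My first push therefore passed over the vanes, and my first grip closed above the bolt head. I corrected for it after that.
- **Plate position by camera:** The images put the plate at 127.7 to 128.8 mm, about 2 to 3 mm further out than touch did. I went by the touch and the jaw angle.
- **Other objects:** I did not check the positions of the other blocks, the tin and the screwdriver at the end. Nothing was commanded to touch them. I felt about 6 N upward while gripping in the rack and did not find out why.

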